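# Fold down the ratchet neck rest

### The job

Free the ratchet of the raised neck rest by pressing its red pawl tab down with the fingertips, then push the cork-topped arm all the way down past its teeth until it rests on its stop. Leave the tab down and the arm down, take hold of nothing, do not disturb the loose things lying around, and move clear at the end.

Things in the scene. Friction and masses are not known exactly. Their poses are not given: they have to be found in the camera images.
- stand: Folding neck rest, screwed to the bench: wooden base 330 x 110 x 14 mm. Origin on the bench below the hinge; z up, x along the base from the hinge to where the arm comes down, y along the hinge axis. Base from x = -110 to 220 mm; steel cheeks 122 mm high at x = -28 to 28, y = -17 to 17 mm; rubber-topped stop post 102 mm high at x = 110 to 140 mm
- rest_hinge (a point): Point on the horizontal hinge axis of the arm, 105 mm above the bench, straight above the stand's origin; axes as the stand's
- rest (a joint): Arm hinge (rad): 0 = arm 60 degrees above level, grows as it goes down; 1.0 = fully down on its stop, 3 degrees above level. Stiff: it stays where it is left; about 3 to 8 N down on its cork pad moves it once the pawl is free. With the pawl in, it sinks only to the next tooth (at about 0.22 to 0.25)
- rest_pad (a point): Centre of the top face of the cork pad (58 x 66 mm) at the arm's end, 185 mm from the hinge axis along the arm and 20 mm off it on the upper side; moves with the arm. x axis along the arm away from the hinge, z out of the cork. Push here. Arm fully down: 134 mm above the bench
- pawl (a joint): Hinge of the pawl (rad): 0 = its nose hooked in the teeth; grows as the red tab is pressed down; the nose is clear of the teeth from 0.20 on; 0.42 = tab fully down at its stop. It stays where it is left; about 4 to 6 N on the tab moves it
- pawl_tab (a point): Centre of the top face of the red pawl tab (32 x 36 mm, 7 mm thick, on a thin lever), at x = -122 mm in the stand's frame, the side away from the arm. With the pawl in it is 86 mm above the bench; fully down it is about 27 mm lower, having moved almost straight down
- neck_block: Bevelled maple block, loose, 48 x 188 x 26 mm, long along its y; origin at the centre of its underside. Leave alone
- caul_d: Dark notched rosewood caul, loose, 18 x 90 x 25 mm, long along its y; origin at the centre of its underside. Leave alone
- tape_roll: Roll of yellow masking tape lying flat, loose, 50 mm across, 19 mm high; origin at the centre of its underside. Leave alone
- maple_caul1: Small maple block, loose, 18 x 74 x 14 mm, long along its y; origin at the centre of its underside. Leave alone
- lining_c: Red-brown kerfed stick, loose, 14 x 118 x 16 mm, long along its y; origin at the centre of its underside. Leave alone

How it is judged:
On the way, in this order (a step that is already met when the one before it is completed fails the run):
1. the pawl tab is pressed down, nose clear of the teeth, while the arm is still up (value of joint pawl above 0.25 rad and value of joint rest below 0.3 rad), for 0.2 s.
2. the arm is pushed down past its teeth onto its stop, by the fingers (value of joint rest above 0.94 rad and contact force between the fingers and rest above 0.5 N), for 0.1 s.
At the end, for the whole second after the job is handed in: the arm is fully down on its stop (joint above 0.94 of 1.0 rad) and the pawl tab is still down (above 0.22 of 0.42 rad) (value of joint rest above 0.94 rad and value of joint pawl above 0.22 rad); the robot touches nothing.
It fails at once if a loose bystander is lifted or shifted by more than 25 mm (distance of any of neck_block, caul_d, tape_roll, maple_caul1, lining_c from where it was at the start of the episode above 0.025 m).
It also fails if it takes over 45 s, if anything falls off the work surface, if the arm or the gripper's body presses on something with over 40 N, if the wrist force passes 120 N, or if a joint passes its speed limit or range.

### The arm

A 6-joint arm with a two-finger parallel gripper is mounted at the origin on a cart in front of the work surface, level with it; the furniture and walls round the work are solid. World frame = base frame: x ahead of the robot, y to its left, z up, the work surface at z = 0. Lengths are in m, angles in rad, forces in N, time in s.
With the tool pointing down it reaches from about 0.35 to 0.85 m from the base axis. Payload 8.1 kg.
Tool frame: the origin (TCP) lies between the finger pads; the fingertips stand 14 mm ahead of it and the grasp point (between the pads) lies 5 mm behind it; z points along the fingers, y is the line along which they close (so a half turn about z gives the same grasp; the last joint's range is limited). The gripper opens to 85 mm and grips with 20 to 120 N. Pads are 22 mm wide; open, the fingers measure 114 mm over their backs; the gripper's body (76 mm by 85 mm) begins 54 mm behind the grasp point. The pads swing forward as they close: fully open they stand 13 mm farther back than shut.
Start: joints at [-1.195, 0.13, 1.488, -0, 1.523, -0.085], TCP at [0.267, -0.537, 0.245] pointing down, gripper open.
Joint ranges: [-2.96, 2.96], [-0.89, 2.26], [0.02, 2.5], [-1.34, 4.48], [0, 2.73], [-2.66, 2.66]. Speed limits (rad/s): [2.39, 2.39, 2.79, 3.14, 3.14, 3.14].

### API

Orientations are given as a unit quaternion [w, x, y, z].
In Python, from cell import bot gives the robot as it stands.
- The arm moves only by the tool send_rows, never from a script. Its argument "moves" is a list of rows, each an object with "linear": the shift along the tool's x, y, z in mm, a list of three; "rot": the turn, a rotation vector about the tool's x, y, z in degrees, a list of three; "claw": the closure, from 0 (fully open) to 1 (shut). In form: [{"linear": [x, y, z], "rot": [rx, ry, rz], "claw": claw}, ...]. A call has exactly 5 rows; each row shifts and turns the commanded pose from where the row before left it, along the tool's axes as they then stand; what a row does not reach is not made up. A row lasts 1/12 s, in which the tool goes at most 41.7 mm and 7.16 degrees, less where a joint would pass 70% of its speed; a pose out of reach is approached as far as the arm can. A call is refused whole if a number of a shift passes 41.7 or a number of a turn 7.16, either way. A call with a gripper value outside its range is refused whole. The fingers move at their own pace and stop on an object; "squeeze" is the grip in N (left out, the last holds). Time passes only in rows, so rows that do not move let the fingers close, or fill a call up. It gives the time, the measured TCP pose, the force, the opening and the grip force at its end, in the units of the state.
- bot.observe(): the state, without advancing time (a new reading comes with each control period).
- bot.snapshot(name): name is "side" or "top"; returns the picture (384x512x3 uint8, red, green, blue); there is no depth.
- bot.calibration(name): a dict with "fx", "fy", "cx", "cy" (pixels), "T" (4x4, takes a point from camera to world coordinates). Camera axes: x right, y up, looking along -z (the intrinsics and any distortion apply to the point x, -y, -z); pixel columns grow to the right and rows downward; lengths in m; the calibration is good to about 2 mm. A picture is of the moment at which its call begins. calibration takes no time and is no camera call.
- bot.finish_job(): hands the job in; it is judged then, once.
The state is a dict: "time": time; "joints": joint angles; "qvel": joint speeds; "tau": joint torques, N m; "eef_pos": TCP position; "tool_rot": TCP orientation; "wrist_force": force on the tool from outside, world axes, zero at the start; "torque": the same for the moment, N m; "opening": finger opening in m; "finger_force": force on a finger pad.
Only numpy, scipy, OpenCV 4.12 (cv2) and the standard library are available. Lean on these libraries where they do the work, as an engineer would, in place of code of your own. Each camera call takes 0.05 s, during which the arm holds its last target. There are 200 camera calls.

## Working session

There is one attempt and no reset: what is moved stays moved. The work goes in short steps, Python scripts to look and compute and a tool call to move; the robot and the scene stay as the last step left them, time stands still between calls to the robot, and variables do not carry over. Pictures are saved under pics/ and viewed, at most 10 in all, crops included, and the job is handed in when it is done.

Besides the shell and the picture viewer there is one more tool, called after "Call:" as name(argument=value, ...) on one line, values as JSON. send_rows: Moves the arm, as the interface text tells. Its arguments: {"type":"object","properties":{"moves":{"type":"array"},"squeeze":{"type":"number"}},"required":["moves"]}

```bash
mkdir -p pics
python3 - <<'E'
from cell import bot
import cv2
for n in("side","top"):
    cv2.imwrite(f"pics/{n}0.png",bot.snapshot(n)[:,:,::-1]); print(n,bot.calibration(n))
print(bot.observe())
E
```

```text
side {'fx': 472.46340109891605, 'fy': 472.46340109891605, 'cx': 245.746217917062, 'cy': 192.79074459560667, 'T': array([[-0.98350988,  0.10919863, -0.1441665 ,  0.45023837],
       [-0.18076496, -0.61861212,  0.76461956,  0.82131203],
       [-0.00568774,  0.77807114,  0.62815042,  0.89823771],
       [ 0.        ,  0.        ,  0.        ,  1.        ]])}
top {'fx': 378.97011976692954, 'fy': 378.97011976692954, 'cx': 258.46763603832323, 'cy': 193.98600303180896, 'T': array([[-0.00216872,  0.98869743, -0.14990891,  0.43808963],
       [-0.99995962, -0.00345154, -0.00829767, -0.01385427],
       [-0.0087213 ,  0.14988486,  0.98866499,  1.16320794],
       [ 0.        ,  0.        ,  0.        ,  1.        ]])}
{'time': 0.1, 'joints': array([-1.19541352e+00,  1.31124478e-01,  1.48919012e+00, -4.21178790e-06,
        1.52300839e+00, -8.54028341e-02]), 'qvel': array([ 0.00045779, -0.00019845, -0.00203013, -0.00108752,  0.00081918,
       -0.00082481]), 'tau': array([ 4.10122102e-04, -5.70947564e+01, -5.01942551e+01, -2.98576542e-04,
        8.02416354e-03, -3.57929059e-05]), 'eef_pos': array([ 0.26662994, -0.53696087,  0.24431528]), 'tool_rot': array([-8.55788256e-04,  9.73576378e-01,  2.28359996e-01, -1.27083287e-04]), 'wrist_force': array([-1.59968687,  0.67849009,  0.27454884]), 'torque': array([ 0.04407823,  0.02811973, -0.04681945]), 'finger_force': 0.0, 'opening': 0.08553637964982798}
```

View pics/side0.png

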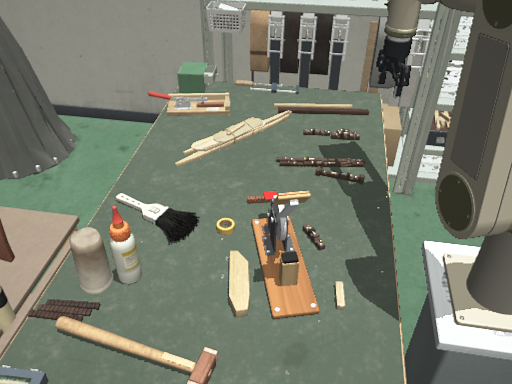

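View pics/top0.png

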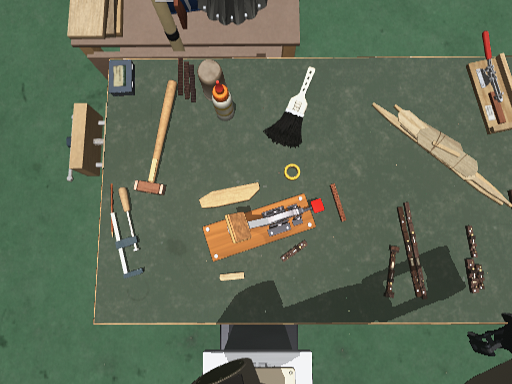

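The side view shows the raised arm (cork at about 290,258) with the red tab behind it at (270,197). The top view shows the base corners near (204,228), (213,260), (314,225) and (305,195), and the red tab at (317,205). I'll enlarge both.

Run:
```python
import cv2,numpy as np
a=cv2.imread("pics/top0.png")[155:295,190:350];b=cv2.imread("pics/side0.png")[180:325,220:350]
cv2.imwrite("pics/t.png",cv2.resize(a,None,fx=4,fy=4,interpolation=cv2.INTER_CUBIC))
cv2.imwrite("pics/s.png",cv2.resize(b,None,fx=4,fy=4,interpolation=cv2.INTER_CUBIC))
for n in("top","side"):
    i=cv2.imread(f"pics/{n}0.png").astype(int)
    m=((i[:,:,2]>150)&(i[:,:,1]<60)&(i[:,:,0]<60)); m[:,:240]=0;m[:,340:]=0;m[:150]=0
    ys,xs=np.nonzero(m);print(n,len(xs),xs.mean(),ys.mean(),xs.min(),xs.max(),ys.min(),ys.max())
```

```text
top 122 317.2049180327869 204.827868852459 311 323 199 212
side 6 267.5 199.0 265 270 199 199
```

View pics/t.png

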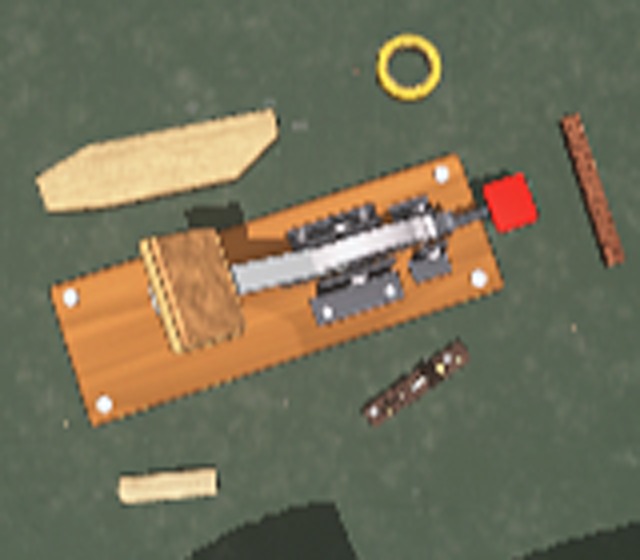

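View pics/s.png

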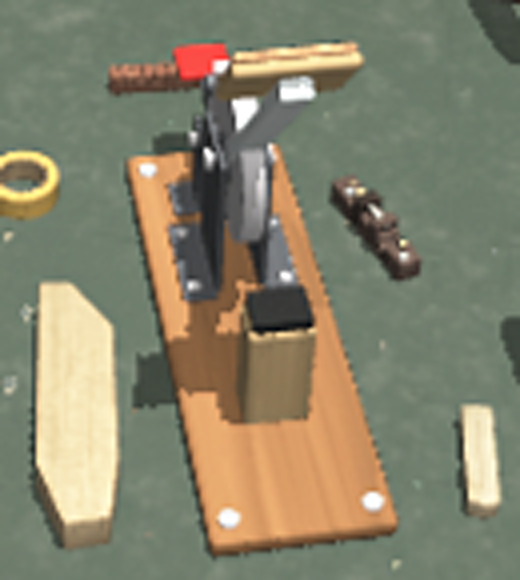

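The crops give clean base corners and the tab in both views. I'll fit the stand pose.

```bash
cat > h.py <<'E'
import numpy as np
from cell import bot
from scipy.spatial.transform import Rotation as R
from scipy.optimize import least_squares
def proj(n,P):
    c=bot.calibration(n);T=c["T"];p=(np.atleast_2d(P)-T[:3,3])@T[:3,:3]
    return np.c_[c["cx"]+c["fx"]*p[:,0]/-p[:,2], c["cy"]+c["fy"]*p[:,1]/p[:,2]]
def w(p,s): 
    c,d=np.cos(s[2]),np.sin(s[2]);p=np.atleast_2d(p)
    return np.c_[s[0]+c*p[:,0]-d*p[:,1], s[1]+d*p[:,0]+c*p[:,1], p[:,2]]
E
python3 - <<'E'
from h import *
M=np.array([[.22,-.055,.014],[.22,.055,.014],[-.11,.055,.014],[-.11,-.055,.014],[-.122,0,.086]])
# stand x -> +world y ; stand +y = -world x (towards robot)
Ut=np.array([[203,226.75],[213.75,261.25],[315.75,227],[305,193.25],[317.2,204.8]])
Us=np.array([[272.5,315.75],[319.25,311.25],[252,219.5],[270.5,195.5]]);Is=[0,1,3,4]
f=lambda s:np.r_[(proj("top",w(M,s))-Ut).ravel(),(proj("side",w(M[Is],s))-Us).ravel()]
r=least_squares(f,[.4,0,1.4],loss="soft_l1");s=r.x
print(s,f(s).round(1))
print("tab",w([-.122,0,.086],s))
for q in(0,.25,.5,1.):
    e=np.deg2rad(60-57*q);print(q,"pad",w([.185*np.cos(e)-.02*np.sin(e),0,.105+.185*np.sin(e)+.02*np.cos(e)],s))
o=bot.observe();print(R.from_quat(o["tool_rot"],scalar_first=True).as_matrix().round(3))
E
```

```text
[ 0.52992752 -0.05738777  1.88558933] [-1.5 -0.5 -1.6 -0.   0.6 -0.3 -0.6 -0.7  0.3  0.6 -0.   0.3  0.9 -0.7
 -0.4 -0.9  0.5 -1.3]
tab [[ 0.56770111 -0.17339275  0.086     ]]
0 pad [[0.50665047 0.01409744 0.2752147 ]]
0.25 pad [[0.49439396 0.05173793 0.25147167]]
0.5 pad [[0.48432412 0.08266301 0.21871504]]
1.0 pad [[0.47305047 0.11728506 0.13465474]]
[[ 0.896  0.445 -0.001]
 [ 0.445 -0.896  0.002]
 [ 0.    -0.002 -1.   ]]
```

Call:
send_rows(moves=[{"linear":[0,0,0],"rot":[0,0,4.2],"claw":1},{"linear":[0,0,0],"rot":[0,0,4.2],"claw":1},{"linear":[28,-18,0],"rot":[0,0,0],"claw":1},{"linear":[28,-18,0],"rot":[0,0,0],"claw":1},{"linear":[28,-18,0],"rot":[0,0,0],"claw":1}])

```text
time: 0.52
eef_pos: [0.3301, -0.4592, 0.2446]
tool_rot: [-0.001, 0.988, 0.156, -0.0]
wrist_force: [0.9, 0.2, 1.5]
opening: 0.0254
finger_force: 0.0
```

Call:
send_rows(moves=[{"linear":[28,-18,0],"rot":[0,0,0],"claw":1},{"linear":[28,-18,0],"rot":[0,0,0],"claw":1},{"linear":[28,-18,0],"rot":[0,0,0],"claw":1},{"linear":[28,-18,0],"rot":[0,0,0],"claw":1},{"linear":[28,-18,0],"rot":[0,0,0],"claw":1}])

```text
time: 0.93
eef_pos: [0.4359, -0.3296, 0.2449]
tool_rot: [-0.0, 0.988, 0.156, -0.0]
wrist_force: [0.7, -0.3, 0.4]
opening: -0.0
finger_force: 0.0
```

Call:
send_rows(moves=[{"linear":[28,-18,0],"rot":[0,0,0],"claw":1},{"linear":[28,-18,0],"rot":[0,0,0],"claw":1},{"linear":[28,-18,0],"rot":[0,0,0],"claw":1},{"linear":[28,-18,0],"rot":[0,0,0],"claw":1},{"linear":[0,0,0],"rot":[0,0,0],"claw":1}])

```text
time: 1.35
eef_pos: [0.5222, -0.2234, 0.2447]
tool_rot: [-0.001, 0.987, 0.159, 0.001]
wrist_force: [0.4, -0.6, 0.3]
opening: -0.0
finger_force: 0.0
```

```bash
cat >> h.py <<'E'
S=np.array([0.52993,-0.05739,1.88559])
def to(p,n=0):
    o=bot.observe();r=R.from_quat(o["tool_rot"],scalar_first=True)
    print("pos",o["eef_pos"].round(4),"F",o["wrist_force"].round(1),"t",o["time"],"z",r.as_matrix().round(3).tolist(),"shift mm",(r.inv().apply(np.array(p)-o["eef_pos"])*1000).round(1))
E
python3 -c "
from h import *
to([.5677,-.1734,.1])"
```

```text
pos [ 0.5222 -0.2234  0.2447] F [ 0.4 -0.6  0.3] t 1.35 z [[0.95, 0.313, 0.001], [0.313, -0.95, 0.002], [0.001, -0.002, -1.0]] shift mm [ 58.6 -32.9 144.9]
```

Call:
send_rows(moves=[{"linear":[20,-11,20],"rot":[0,0,0],"claw":1},{"linear":[20,-11,25],"rot":[0,0,0],"claw":1},{"linear":[18.5,-11,25],"rot":[0,0,0],"claw":1},{"linear":[0,0,30],"rot":[0,0,0],"claw":1},{"linear":[0,0,25],"rot":[0,0,0],"claw":1}])

```text
time: 1.77
eef_pos: [0.5648, -0.1775, 0.1179]
tool_rot: [-0.0, 0.988, 0.157, -0.001]
wrist_force: [-1.1, -0.0, -0.8]
opening: -0.0003
finger_force: 0.0
```

Run:
```python
from h import *
import cv2
im=[cv2.resize(bot.snapshot(n)[r:r+100,c:c+100,::-1],None,fx=4,fy=4,interpolation=cv2.INTER_CUBIC) for n,r,c in(("top",150,270),("side",130,215))]
cv2.imwrite("pics/a.png",np.hstack(im))
to([.5677,-.1734,.1])
```

```text
pos [ 0.5612 -0.177   0.1142] F [-0.5  0.1 -0.3] t 1.8667 z [[0.951, 0.31, -0.01], [0.31, -0.951, 0.004], [-0.008, -0.007, -1.0]] shift mm [ 7.5 -1.3 14.2]
```

View pics/a.png

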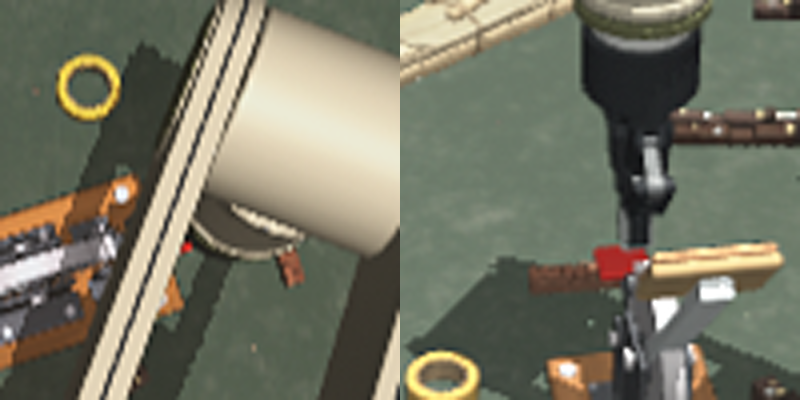

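The side view puts the closed fingertips at about (273,192), just above the tab at (270,196) and about 7 mm towards the robot. That matches the computed shift, so I'll correct it and press.

Call:
send_rows(moves=[{"linear":[7,-1,0],"rot":[0,0,0],"claw":1},{"linear":[0,0,6],"rot":[0,0,0],"claw":1},{"linear":[0,0,7],"rot":[0,0,0],"claw":1},{"linear":[0,0,5],"rot":[0,0,0],"claw":1},{"linear":[0,0,5],"rot":[0,0,0],"claw":1}])

```text
time: 2.28
eef_pos: [0.5721, -0.1762, 0.098]
tool_rot: [0.001, 0.988, 0.156, 0.001]
wrist_force: [1.3, -4.5, 4.8]
opening: 0.0004
finger_force: 2.7
```

Call:
send_rows(moves=[{"linear":[0,0,5],"rot":[0,0,0],"claw":1},{"linear":[0,0,5],"rot":[0,0,0],"claw":1},{"linear":[0,0,3],"rot":[0,0,0],"claw":1},{"linear":[0,0,0],"rot":[0,0,0],"claw":1},{"linear":[0,0,0],"rot":[0,0,0],"claw":1}])

```text
time: 2.7
eef_pos: [0.5719, -0.1763, 0.0848]
tool_rot: [0.001, 0.988, 0.156, 0.001]
wrist_force: [1.4, -3.2, 2.6]
opening: -0.0001
finger_force: 1.8
```

Call:
send_rows(moves=[{"linear":[-3,0,4],"rot":[0,0,0],"claw":1},{"linear":[0,0,4],"rot":[0,0,0],"claw":1},{"linear":[0,0,3],"rot":[0,0,0],"claw":1},{"linear":[0,0,0],"rot":[0,0,0],"claw":1},{"linear":[0,0,0],"rot":[0,0,0],"claw":1}])

```text
time: 3.12
eef_pos: [0.5696, -0.1766, 0.0747]
tool_rot: [0.0, 0.988, 0.157, 0.001]
wrist_force: [0.9, 0.2, 12.7]
opening: -0.0002
finger_force: 5.9
```

Call:
send_rows(moves=[{"linear":[0,0,1.5],"rot":[0,0,0],"claw":1},{"linear":[0,0,1],"rot":[0,0,0],"claw":1},{"linear":[0,0,0],"rot":[0,0,0],"claw":1},{"linear":[0,0,0],"rot":[0,0,0],"claw":1},{"linear":[0,0,0],"rot":[0,0,0],"claw":1}])

```text
time: 3.53
eef_pos: [0.5699, -0.1766, 0.074]
tool_rot: [0.001, 0.988, 0.157, 0.001]
wrist_force: [-5.6, 2.2, 25.9]
opening: 0.0001
finger_force: 10.8
```

Call:
send_rows(moves=[{"linear":[0,0,-10],"rot":[0,0,0],"claw":1},{"linear":[0,0,-40],"rot":[0,0,0],"claw":1},{"linear":[0,0,-40],"rot":[0,0,0],"claw":1},{"linear":[0,0,-40],"rot":[0,0,0],"claw":1},{"linear":[0,0,-40],"rot":[0,0,0],"claw":1}])

```text
time: 3.95
eef_pos: [0.567, -0.1756, 0.2406]
tool_rot: [-0.001, 0.988, 0.157, -0.002]
wrist_force: [1.3, 0.2, 1.1]
opening: 0.0001
finger_force: 0.0
```

Call:
send_rows(moves=[{"linear":[0,0,-40],"rot":[0,0,0],"claw":1},{"linear":[0,0,-40],"rot":[0,0,0],"claw":1},{"linear":[0,0,-10],"rot":[0,0,0],"claw":1},{"linear":[0,0,0],"rot":[0,0,0],"claw":1},{"linear":[0,0,0],"rot":[0,0,0],"claw":1}])

```text
time: 4.37
eef_pos: [0.5684, -0.1762, 0.3302]
tool_rot: [-0.0, 0.988, 0.157, -0.0]
wrist_force: [0.3, 0.5, -0.5]
opening: 0.0003
finger_force: 0.0
```

Run:
```python
from h import *
import cv2
im=[cv2.resize(bot.snapshot(n)[r:r+125,c:c+100,::-1],None,fx=4,fy=4,interpolation=cv2.INTER_CUBIC) for n,r,c in(("top",150,230),("side",150,225))]
cv2.imwrite("pics/b.png",np.hstack(im))
for z in(.086,.0595):print(proj("side",w([-.122,0,z],S)))
# contact target: tip near pad centre, tip edge 15mm ahead in stand x
e=np.deg2rad(60);p=w([.185*np.cos(e)-.02*np.sin(e)-.04,0,.105+.185*np.sin(e)+.02*np.cos(e)+.014],S)[0];print(p);to(p)
```

```text
[[271.02555797 194.19005504]]
[[270.75754348 201.64073781]]
[ 0.51903772 -0.02393922  0.2892147 ]
pos [ 0.5676 -0.176   0.3279] F [-0.4  0.3 -0.4] t 4.4667 z [[0.951, 0.309, -0.004], [0.309, -0.951, 0.002], [-0.004, -0.003, -1.0]] shift mm [   1.  -159.5   39.1]
```

View pics/b.png

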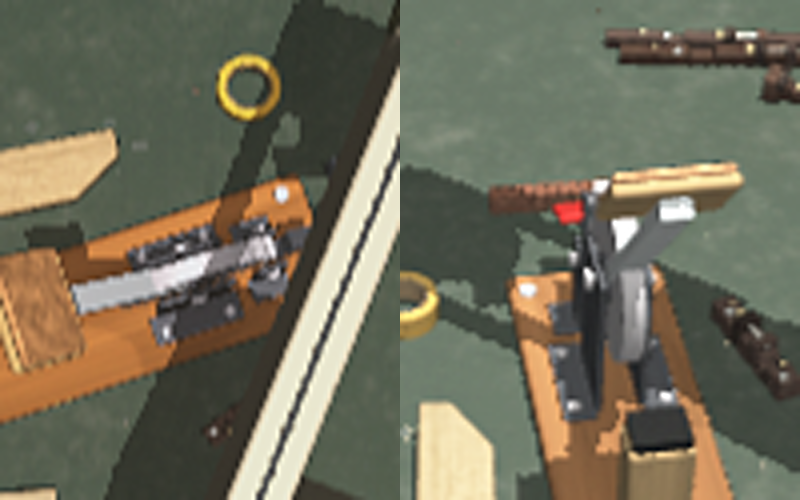

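The tab now shows at about (268,203) in the side view, against a predicted (271,202), so it is fully down. The cork is at about (241,231) in the top view. I'll check the pad's predicted position against that.

Run:
```python
from h import *
for q in(-.1,0,.1,.2):
    e=np.deg2rad(60-57*q)
    P=[w([.185*np.cos(e)-.02*np.sin(e)+a*np.cos(e),b,.105+.185*np.sin(e)+.02*np.cos(e)+a*np.sin(e)],S)[0] for a in(-.029,.029) for b in(-.033,.033)]
    print(q,((proj("top",P)-[230,150])*4).round().tolist(),((proj("side",P)-[125,150])*4).round().tolist())
```

```text
-0.1 [[109.0, 223.0], [144.0, 327.0], [68.0, 225.0], [104.0, 336.0]] [[587.0, 134.0], [703.0, 124.0], [597.0, 82.0], [720.0, 72.0]]
0 [[86.0, 232.0], [120.0, 335.0], [36.0, 237.0], [71.0, 347.0]] [[591.0, 158.0], [708.0, 147.0], [604.0, 117.0], [727.0, 106.0]]
0.1 [[65.0, 240.0], [98.0, 343.0], [6.0, 249.0], [40.0, 359.0]] [[595.0, 183.0], [713.0, 173.0], [610.0, 154.0], [734.0, 143.0]]
0.2 [[45.0, 248.0], [78.0, 351.0], [-22.0, 261.0], [12.0, 369.0]] [[599.0, 210.0], [718.0, 200.0], [615.0, 193.0], [741.0, 182.0]]
```

The cork matches rest ≈ 0.16, so the arm is still up. I'll compute the push path along the pad's arc.

Run:
```python
from h import *
o=bot.observe();r=R.from_quat(o["tool_rot"],scalar_first=True);prev=o["eef_pos"]
def tgt(q,dx=-.012,dz=.014):
    e=np.deg2rad(60-57*q);return w([.185*np.cos(e)-.02*np.sin(e)+dx,0,.105+.185*np.sin(e)+.02*np.cos(e)+dz],S)[0]
r=R.from_matrix(np.array([[.951,.309,0],[.309,-.951,0],[0,0,-1]]).T) .inv()
print("pre",r.inv().apply(tgt(.16,-.035,.018)-prev)*1000); prev=tgt(.16,-.035,.018);print(prev)
for q in np.r_[.16,np.arange(.2,1.06,.05)]:
    t=tgt(q);print(round(q,2),(r.inv().apply(t-prev)*1000).round(1),t.round(3));prev=t
```

```text
pre [   0.80140376 -190.64617538   48.70995781]
[0.50943047 0.00556514 0.27914678]
0.16 [ -0. -23.   4.] [0.502 0.027 0.275]
0.2 [-0.  -6.1  4.1] [0.5   0.033 0.271]
0.25 [-0.  -7.4  5.5] [0.498 0.04  0.265]
0.3 [-0.  -7.1  5.9] [0.496 0.047 0.26 ]
0.35 [-0.  -6.8  6.2] [0.494 0.054 0.253]
0.4 [-0.  -6.5  6.6] [0.492 0.06  0.247]
0.45 [-0.  -6.2  6.9] [0.49  0.066 0.24 ]
0.5 [-0.  -5.8  7.2] [0.488 0.071 0.233]
0.55 [-0.  -5.5  7.5] [0.486 0.076 0.225]
0.6 [-0.  -5.1  7.7] [0.485 0.081 0.218]
0.65 [-0.  -4.7  8. ] [0.483 0.086 0.21 ]
0.7 [-0.  -4.3  8.2] [0.482 0.09  0.201]
0.75 [-0.  -3.9  8.4] [0.481 0.094 0.193]
0.8 [-0.  -3.5  8.6] [0.48  0.097 0.184]
0.85 [-0.  -3.   8.7] [0.479 0.1   0.176]
0.9 [-0.  -2.6  8.9] [0.478 0.102 0.167]
0.95 [-0.  -2.2  9. ] [0.477 0.104 0.158]
1.0 [-0.  -1.7  9.1] [0.477 0.106 0.149]
1.05 [-0.  -1.2  9.2] [0.476 0.107 0.139]
```

Call:
send_rows(moves=[{"linear":[0,-38,0],"rot":[0,0,0],"claw":1},{"linear":[0,-38,0],"rot":[0,0,0],"claw":1},{"linear":[0,-38,0],"rot":[0,0,0],"claw":1},{"linear":[0,-36,15],"rot":[0,0,0],"claw":1},{"linear":[0,-30,20],"rot":[0,0,0],"claw":1}])

```text
time: 4.88
eef_pos: [0.5119, -0.0033, 0.2949]
tool_rot: [-0.0, 0.988, 0.157, -0.0]
wrist_force: [1.0, 0.2, 0.1]
opening: -0.0
finger_force: 0.0
```

Call:
send_rows(moves=[{"linear":[0,-7,12],"rot":[0,0,0],"claw":1},{"linear":[0,0,0],"rot":[0,0,0],"claw":1},{"linear":[0,0,0],"rot":[0,0,0],"claw":1},{"linear":[0,0,0],"rot":[0,0,0],"claw":1},{"linear":[0,0,0],"rot":[0,0,0],"claw":1}])

```text
time: 5.3
eef_pos: [0.5114, 0.0, 0.2845]
tool_rot: [0.0, 0.988, 0.156, 0.0]
wrist_force: [-0.0, -1.0, -0.2]
opening: -0.0002
finger_force: 0.0
```

Run:
```python
from h import *
to([.502,.027,.275])
```

```text
pos [0.5114 0.     0.2845] F [-0.  -1.  -0.2] t 5.3 z [[0.952, 0.308, 0.001], [0.308, -0.952, -0.0], [0.001, 0.001, -1.0]] shift mm [ -0.7 -28.6   9.5]
```

Call:
send_rows(moves=[{"linear":[0,-14,5],"rot":[0,0,0],"claw":1},{"linear":[0,-14,5],"rot":[0,0,0],"claw":1},{"linear":[0,-6,4],"rot":[0,0,0],"claw":1},{"linear":[0,-7,5.5],"rot":[0,0,0],"claw":1},{"linear":[0,-7,6],"rot":[0,0,0],"claw":1}])

```text
time: 5.72
eef_pos: [0.4971, 0.0461, 0.2601]
tool_rot: [0.001, 0.988, 0.156, 0.002]
wrist_force: [-0.1, -0.8, 7.9]
opening: 0.0001
finger_force: 3.2
```

Run:
```python
from h import *
to([.496,.047,.260])
```

```text
pos [0.4971 0.0461 0.2601] F [-0.1 -0.8  7.9] t 5.7167 z [[0.951, 0.308, 0.003], [0.308, -0.951, -0.001], [0.003, 0.002, -1.0]] shift mm [-0.7 -1.2  0.1]
```

Contact is made with 8 N upward, right on the path. I'll follow the arc.

Call:
send_rows(moves=[{"linear":[0,-7,6.2],"rot":[0,0,0],"claw":1},{"linear":[0,-6.5,6.6],"rot":[0,0,0],"claw":1},{"linear":[0,-6.2,6.9],"rot":[0,0,0],"claw":1},{"linear":[0,-5.8,7.2],"rot":[0,0,0],"claw":1},{"linear":[0,-5.5,7.5],"rot":[0,0,0],"claw":1}])

```text
time: 6.13
eef_pos: [0.4875, 0.0761, 0.2256]
tool_rot: [0.0, 0.988, 0.156, 0.002]
wrist_force: [-1.5, -0.2, 7.2]
opening: -0.0002
finger_force: 3.1
```

Run:
```python
from h import *
to([.486,.076,.225])
```

```text
pos [0.4875 0.0761 0.2256] F [-1.5 -0.2  7.2] t 6.1333 z [[0.951, 0.308, 0.003], [0.308, -0.951, 0.0], [0.003, 0.001, -1.0]] shift mm [-1.5 -0.4  0.6]
```

Call:
send_rows(moves=[{"linear":[0,-5.1,8],"rot":[0,0,0],"claw":1},{"linear":[0,-4.7,8],"rot":[0,0,0],"claw":1},{"linear":[0,-4.3,8.2],"rot":[0,0,0],"claw":1},{"linear":[0,-3.9,8.4],"rot":[0,0,0],"claw":1},{"linear":[0,-3.5,8.6],"rot":[0,0,0],"claw":1}])

```text
time: 6.55
eef_pos: [0.4808, 0.097, 0.1841]
tool_rot: [-0.0, 0.988, 0.156, 0.001]
wrist_force: [-2.1, 2.7, 7.0]
opening: 0.0
finger_force: 3.0
```

Call:
send_rows(moves=[{"linear":[0,-3,8.7],"rot":[0,0,0],"claw":1},{"linear":[0,-2.5,8.9],"rot":[0,0,0],"claw":1},{"linear":[0,-2,8],"rot":[0,0,0],"claw":1},{"linear":[0,-1,5],"rot":[0,0,0],"claw":1},{"linear":[0,0,3],"rot":[0,0,0],"claw":1}])

```text
time: 6.97
eef_pos: [0.4781, 0.1053, 0.1498]
tool_rot: [-0.001, 0.988, 0.156, 0.001]
wrist_force: [-1.6, 2.8, 5.7]
opening: -0.0001
finger_force: 2.9
```

Run:
```python
from h import *
to([.477,.106,.149])
```

```text
pos [0.4781 0.1053 0.1498] F [-1.6  2.8  5.7] t 6.9667 z [[0.951, 0.309, 0.002], [0.309, -0.951, 0.001], [0.002, -0.001, -1.0]] shift mm [-0.8 -1.   0.8]
```

Force hasn't risen yet, so it's not on the stop. I'll press a little further until it stiffens.

Call:
send_rows(moves=[{"linear":[0,0,2],"rot":[0,0,0],"claw":1},{"linear":[0,0,1.5],"rot":[0,0,0],"claw":1},{"linear":[0,0,0],"rot":[0,0,0],"claw":1},{"linear":[0,0,0],"rot":[0,0,0],"claw":1},{"linear":[0,0,0],"rot":[0,0,0],"claw":1}])

```text
time: 7.38
eef_pos: [0.4782, 0.1052, 0.1471]
tool_rot: [-0.001, 0.988, 0.156, 0.001]
wrist_force: [-3.1, 3.9, 7.5]
opening: -0.0002
finger_force: 3.6
```

Call:
send_rows(moves=[{"linear":[0,0,1.5],"rot":[0,0,0],"claw":1},{"linear":[0,0,1.5],"rot":[0,0,0],"claw":1},{"linear":[0,0,0],"rot":[0,0,0],"claw":1},{"linear":[0,0,0],"rot":[0,0,0],"claw":1},{"linear":[0,0,0],"rot":[0,0,0],"claw":1}])

```text
time: 7.8
eef_pos: [0.4784, 0.1054, 0.1466]
tool_rot: [-0.001, 0.988, 0.156, 0.001]
wrist_force: [-14.0, 2.3, 27.6]
opening: 0.0
finger_force: 13.6
```

It stiffened to 28 N at 146.6 mm, so the arm is on its stop. I'll lift clear.

Call:
send_rows(moves=[{"linear":[0,0,-8],"rot":[0,0,0],"claw":1},{"linear":[0,0,-30],"rot":[0,0,0],"claw":1},{"linear":[0,0,-40],"rot":[0,0,0],"claw":1},{"linear":[0,0,-40],"rot":[0,0,0],"claw":1},{"linear":[0,0,-40],"rot":[0,0,0],"claw":1}])

```text
time: 8.22
eef_pos: [0.4771, 0.1043, 0.3025]
tool_rot: [0.0, 0.988, 0.156, -0.0]
wrist_force: [1.2, -0.5, 0.2]
opening: 0.0
finger_force: 0.0
```

Call:
send_rows(moves=[{"linear":[0,0,-35],"rot":[0,0,0],"claw":1},{"linear":[0,0,-20],"rot":[0,0,0],"claw":1},{"linear":[0,0,0],"rot":[0,0,0],"claw":1},{"linear":[0,0,0],"rot":[0,0,0],"claw":1},{"linear":[0,0,0],"rot":[0,0,0],"claw":1}])

```text
time: 8.63
eef_pos: [0.4771, 0.1046, 0.3548]
tool_rot: [0.0, 0.988, 0.156, -0.0]
wrist_force: [-0.5, 0.3, -1.3]
opening: 0.0
finger_force: 0.0
```

Run:
```python
from h import *
import cv2
im=[cv2.resize(bot.snapshot(n)[r:r+150,c:c+130,::-1],None,fx=3,fy=3,interpolation=cv2.INTER_CUBIC) for n,r,c in(("top",150,220),("side",180,225))]
cv2.imwrite("pics/c.png",np.hstack(im)); o=bot.observe();print(o["eef_pos"],o["wrist_force"],o["qvel"].round(3))
for q in(.85,1.):
    e=np.deg2rad(60-57*q)
    P=[w([.185*np.cos(e)-.02*np.sin(e)+a*np.cos(e),b,.105+.185*np.sin(e)+.02*np.cos(e)+a*np.sin(e)],S)[0] for a in(-.029,.029) for b in(-.033,.033)]
    print(q,((proj("side",P)-[95,180])*3).round().tolist())
```

```text
[0.47661129 0.10468862 0.35378982] [-0.60623565  0.10964551 -0.61562833] [ 0.003 -0.     0.003 -0.002  0.004  0.001]
0.85 [[551.0, 204.0], [639.0, 195.0], [567.0, 251.0], [660.0, 241.0]]
1.0 [[551.0, 232.0], [639.0, 223.0], [567.0, 289.0], [659.0, 279.0]]
```

View pics/c.png

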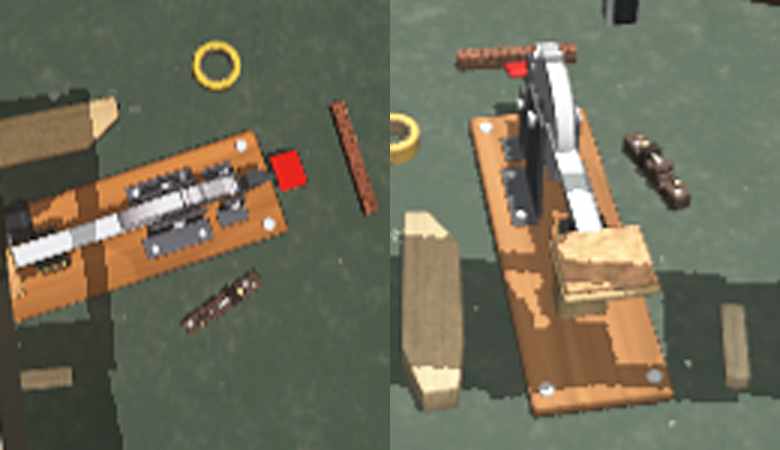

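In the side crop the cork corners, near (552,235), (640,228) and (662,288), match the fully-down prediction. The tab is still low at (515,70), and the loose pieces have not moved.

```bash
python3 -c "
from cell import bot
print(bot.finish_job())"
```

```text
the job is handed in; nothing more can be done
None
```

The job is handed in: the pawl tab is pressed down, the cork-topped arm is on its stop, the loose pieces look undisturbed in the last picture, and the gripper is clear; the hand-in returned no verdict.

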